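# Tuck a flashing under a lapped shingle and hold it down

## Robot

A 6-joint arm with a two-finger parallel gripper is mounted at the origin on the work surface. World frame = base frame: x ahead of the robot, y to its left, z up, the work surface at z = 0. Lengths are in m, angles in degrees, forces in N, time in s.
With the tool pointing down it reaches from about 0.3 to 0.85 m from the base axis. Payload 4.2 kg.
Tool frame: the origin (TCP) lies on the centre line of the jaws, within the pads' length; the fingertips stand 22 mm ahead of it and the grasp point (between the pads) lies 3 mm ahead of it; z points along the fingers, y is the line along which they close (so a half turn about z gives the same grasp; the last joint's range is limited). The gripper opens to 91 mm and grips with 3 to 60 N. Pads are 32 mm wide; open, the fingers measure 118 mm over their backs; the gripper's body (76 mm by 178 mm) begins 60 mm behind the grasp point.
Start: joints at [-69.844, 18.312, 89.639, -0, 72.044, -1.146], TCP at [0.209, -0.536, 0.236] pointing down, gripper open.
Joint ranges: [-177.97, 177.97], [-48.28, 115.42], [12.27, 149.76], [-77.06, 257.06], [2.81, 150.46], [-146.56, 146.56]. Speed limits (degrees/s): [147.25, 147.25, 180, 180, 180, 180].

## Interface

Orientations are given as [roll, pitch, yaw] about the fixed x, y, z axes, in that order (R = Rz(yaw) Ry(pitch) Rx(roll)).
In Python, from station import arm gives the robot as it stands. The module is installed in compiled form; this text tells all that it offers.
- The arm moves only by the shell command python3 -m inch 'ROWS'. ROWS is a JSON object whose one key "steps" holds a list of rows, each a list of 3 entries, a list of its own where there are three numbers: the opening, from 0 (shut) to 1 (fully open), then the shift along the tool's x, y, z in m, then the turn, a rotation vector about the tool's x, y, z in degrees. In form: {"steps": [[gripper, [tx, ty, tz], [rx, ry, rz]], ...]}. A call has 1 to 5 rows; each row shifts and turns the commanded pose from where the row before left it, along the tool's axes as they then stand; what a row does not reach is not made up. A row lasts 1/8 s, in which the tool goes at most 62.5 mm and 10.7 degrees, less where a joint would pass 70% of its speed; a pose out of reach is approached as far as the arm can. A call with a gripper value outside its range is refused whole. The fingers move at their own pace and stop on an object; the grip force is fixed at half the most. Time passes only in rows, so rows that do not move let the fingers close. It gives the time, the measured TCP pose, the force, the opening and the grip force at its end, in the units of the state.
- arm.get_state(): the state, without advancing time (a new reading comes with each control period).
- arm.capture(name): name is "side" or "top"; returns a dict with "pixels" (400x640x3 uint8, red, green, blue), "depth" (400x640 float32, m along the optical axis (not along the pixel's ray), 0 where there is no reading), "mtx" (3x3 intrinsics, pixels), "world_from_camera" (4x4, takes a point from camera to world coordinates). Camera axes: x right, y down, z forward; pixel columns grow to the right and rows downward; lengths in m; the calibration is good to about 2 mm. A picture is of the moment at which its call begins.
- arm.sign_off(): hands the job in; it is judged then, once.
Trained networks look in a picture, given as the dict that the camera call returned (one of the last four; its "shot" number tells which), for a name from the list of things; names that differ only in an ending like _2 or _b are one class to them, and where a whole thing is asked for, a point or a joint stands for the part that bears it (a point fixed in the world has none). Each returns a list of dicts, best first, with "conf" (0 to 1); they miss things now and then, are a little off and sometimes report something else, mostly with a low value. They report only what shows in the picture. A call takes as long as a camera call. They do not tell look-alikes from the thing itself.
- arm.search_frame(picture, target): "bbox" ([left, top, right, bottom] in pixels, round what is visible of it).
- arm.silhouettes(picture, target): "pixels" (400x640 bool, what is visible of it) and "bbox" ([left, top, right, bottom] in pixels, round what is visible of it).
- arm.spot_point(picture, target): "pixel" ([column, row] in pixels: a listed point, or the origin of a listed thing).
The state is a dict: "time_s": time; "joint_positions": joint angles; "qd": joint speeds; "tau": joint torques, N m; "tool_pos": TCP position; "eef_rot": TCP orientation; "ft_force": force on the tool from outside, world axes, zero at the start; "torque": the same for the moment, N m; "opening": finger opening in m; "gripper_force": force on a finger pad.
Only numpy, scipy, OpenCV 4.12 (cv2) and the standard library are available. Lean on these libraries where they do the work, as an engineer would, in place of code of your own. Each camera call takes 0.05 s, during which the arm holds its last target. There are 200 camera calls.

## Task

Pick up the aluminium flashing by its upstand, lean it flat on the sloping deck of the roof sample with its front edge just below the loose middle shingle, then slide it straight up the slope so that its front edge is tucked about 30 mm under that shingle, centred and square to it, without lifting the shingle. Finish while still gripping the flashing and pressing it flat onto the deck with about 10 newtons: do not let go. Leave the jar, the offcut and the hammer where they are.

Things in the scene. Friction and masses are not known exactly. Their poses are not given: they have to be found in the camera images.
- flashing: Loose bare aluminium flashing, 0.1 to 0.2 kg, starts flat on the bench. Flange 80 (x) by 120 (y) by 3 mm thick, with a box-folded upstand along its whole rear edge: 10 mm thick (x -40 to -30 mm), 120 mm long, top 35 mm above the underside. Origin: centre of the flange's underside; x points to the thin front edge that gets tucked, z up on the upstand's side.
- flashing_nose (a point): Middle of the flashing's front edge, on the underside (40 mm along x from the flashing's origin, same axes).
- deck: Rigid sloping plywood deck of the fixed roof sample, pitched 0.30 rad, 300 mm wide. Origin: on its upper surface right below the middle of the loose shingle's lower edge, 72 mm above the bench; x up the slope, y level, z out of the surface. Bare from x = -130 mm (eave) to the shingles at x = 0. Upper courses, x 85 to 150 mm, top out 21 mm above the deck.
- shingle (a joint): Hinge of the loose middle shingle (wood, 100 mm up the slope, 180 mm wide, 6 mm thick), along its upper edge at deck x = 100 mm: 0 when it lies parallel to the deck, growing as its lower edge lifts (0.01 rad = 1 mm there). Weight and a light spring hold it down; under 1 N at the lower edge lifts it.
- shingle_butt (a point): Middle of the loose shingle's lower edge, on its underside, 6 mm above the deck; x up the slope, z out of the roof. The slot below it is open to deck x = 75 mm, where a batten closes it. On either side fixed shingles, 7 mm thick, lie on the deck (|y| 93 to 149 mm, lower edges in the same line).
- jar: Bystander: closed amber glass jar, 60 mm across, 85 mm tall; origin at the centre of its underside.
- offcut: Bystander: wooden offcut 110 x 45 x 30 mm; origin at the centre of its underside.
- hammer: Bystander: hammer lying on the bench beside the work, 0.26 m long; origin under the middle of its length.
Things that resemble listed ones, but are neither listed nor needed, are in the scene too. Several things look just like the flashing: the one meant starts farthest to the robot's right.

How it is judged:
By the outcome, as a careful person would: the job done as asked, in the order asked, and still so for the second after the job is handed in, while the arm keeps its last pose, push and grip.
It also fails if it takes over 53 s, if anything falls off the work surface, if the arm or the gripper's body presses on something with over 40 N, if the wrist force passes 120 N, or if a joint passes its speed limit or range.

## Working session

There is one attempt and no reset: what is moved stays moved. The work goes in short steps, Python scripts to look and compute and a shell command to move; the robot and the scene stay as the last step left them, time stands still between calls to the robot, and variables do not carry over. Pictures are saved under pics/ and viewed, at most 10 in all, crops included, and the job is handed in when it is done.

```bash
mkdir -p pics
cat > h.py <<'E'
import numpy as np, cv2
from station import arm
from scipy.spatial.transform import Rotation as R
def save(p,n): cv2.imwrite('pics/'+n+'.png',cv2.cvtColor(p['pixels'],cv2.COLOR_RGB2BGR))
def cloud(p):
    d=p['depth'];K=p['mtx'];v,u=np.mgrid[:d.shape[0],:d.shape[1]]
    c=np.stack([(u-K[0,2])/K[0,0]*d,(v-K[1,2])/K[1,1]*d,d],-1)
    T=p['world_from_camera'];w=c@T[:3,:3].T+T[:3,3];w[d==0]=np.nan;return w
E
python3 - <<'E'
from h import *
np.set_printoptions(precision=4,suppress=True)
for n in('top','side'):
    p=arm.capture(n);save(p,n+'0');w=cloud(p);print(n,p['world_from_camera'][:3,3],p['world_from_camera'][:3,2])
    for t in('flashing','deck','shingle','jar','offcut','hammer'):
        for s in arm.silhouettes(p,t):
            q=w[s['pixels']];print(t,round(s['conf'],2),s['bbox'],np.nanmedian(q,0),np.nanmin(q,0),np.nanmax(q,0))
    for t in('flashing','flashing_nose','deck','shingle_butt'):
        for s in arm.spot_point(p,t):
            c,r=np.round(s['pixel']).astype(int);print('pt',t,round(s['conf'],2),s['pixel'],w[min(r,399),min(c,639)])
E
```

```text
top [ 0.2425 -0.0088  1.6374] [ 0.1934  0.0065 -0.9811]
flashing 0.88 [334.8, 147.4, 370.5, 170.7] [ 0.7516 -0.0974  0.0027] [ 0.7056 -0.1563 -0.01  ] [ 0.7946 -0.035   0.0426]
flashing 0.85 [249.6, 244.5, 292.3, 280.4] [0.4097 0.1828 0.0027] [ 0.3503  0.1147 -0.0122] [0.4699 0.2488 0.0402]
flashing 0.72 [339.3, 241.1, 376.3, 276.0] [ 0.4191 -0.1101  0.0021] [ 0.3509 -0.1684 -0.0118] [ 0.489  -0.0483  0.0427]
flashing 0.61 [368.4, 191.5, 405.1, 225.8] [ 0.5848 -0.2013  0.0026] [ 0.5278 -0.2665 -0.0115] [ 0.6367 -0.1336  0.0428]
deck 0.72 [211.9, 133.3, 307.2, 226.8] [0.6393 0.2061 0.0662] [ 0.5246  0.0548 -0.0006] [0.8457 0.3614 0.1416]
shingle 0.84 [231.2, 155.8, 287.9, 185.5] [0.6904 0.2071 0.0942] [0.6482 0.1197 0.0629] [0.7334 0.3001 0.1223]
jar 0.66 [364.6, 189.2, 406.5, 222.8] [ 0.5847 -0.1999  0.0027] [ 0.5281 -0.2665 -0.0115] [ 0.6364 -0.1313  0.0428]
jar 0.5 [302.9, 255.4, 323.3, 281.2] [0.3778 0.0426 0.0827] [0.3514 0.0152 0.0087] [0.4066 0.0722 0.0941]
offcut 0.73 [480.8, 218.7, 513.2, 252.4] [ 0.4816 -0.5557  0.0275] [ 0.4264 -0.6003 -0.0006] [ 0.5378 -0.5111  0.0392]
ham
[... 1955 characters left out ...]
379]
hammer 0.63 [276.0, 135.1, 304.3, 149.3] [0.589  0.532  0.0189] [0.5258 0.505  0.0006] [0.6554 0.5568 0.0318]
pt flashing 0.95 [296.1, 238.9] [ 0.4185 -0.106   0.0039]
pt flashing 0.78 [355.5, 244.7] [ 0.584  -0.2056  0.0072]
pt flashing 0.6 [272.4, 194.2] [0.3884 0.0565 0.0834]
pt flashing 0.59 [390.0, 215.1] [ 0.7555 -0.0955  0.0057]
pt flashing_nose 0.96 [401.4, 211.9] [ 0.8048 -0.0819 -0.0031]
pt flashing_nose 0.83 [374.4, 247.0] [ 0.6392 -0.2211 -0.0049]
pt flashing_nose 0.6 [295.0, 251.2] [ 0.3997 -0.1552 -0.0021]
pt flashing_nose 0.54 [278.0, 190.5] [0.4426 0.1954 0.0037]
pt deck 0.79 [329.9, 164.1] [0.6488 0.2011 0.0683]
pt shingle_butt 0.66 [330.7, 161.5] [0.6548 0.2064 0.0728]
```

```bash
cat > m.py <<'E'
from h import *
np.set_printoptions(precision=4,suppress=True)
for n in('top','side'):
    p=arm.capture(n);save(p,n+'1');w=cloud(p)
    for s in arm.silhouettes(p,'flashing'):
        q=w[s['pixels']];q=q[~np.isnan(q[:,0])]
        if np.hypot(*(np.median(q,0)[:2]-[.585,-.203]))>.05: continue
        m=(q[:,2]<.05); q=q[m]
        print(n,'all',cv2.minAreaRect(q[:,:2].astype('f4')))
        u=q[(q[:,2]>.027)];print('upst',len(u),u.mean(0),np.median(u,0),cv2.minAreaRect(u[:,:2].astype('f4')))
        print('flange mean',q[q[:,2]<.012].mean(0))
    s=arm.silhouettes(p,'shingle')[0]; k=cv2.erode(s['pixels'].astype('u1'),np.ones((3,3)))>0
    q=w[k];q=q[~np.isnan(q[:,0])]
    A=np.c_[q[:,:2],np.ones(len(q))];c=np.linalg.lstsq(A,q[:,2],rcond=None)[0]
    nn=np.r_[-c[:2],1];nn/=np.linalg.norm(nn)
    print('shingle plane',nn,'pitch',np.arctan(np.hypot(*c[:2])),'yaw',np.degrees(np.arctan2(c[1],c[0])),cv2.minAreaRect(w[s['pixels']][~np.isnan(w[s['pixels']][:,0])][:,:2].astype('f4')))
    f=w.reshape(-1,3);g=f[(f[:,0]>.53)&(f[:,0]<.64)&(f[:,1]>.07)&(f[:,1]<.34)&(f[:,2]>.02)]
    A=np.c_[g[:,:2],np.ones(len(g))];c=np.linalg.lstsq(A,g[:,2],rcond=None)[0]
    print('deck plane',len(g),c,'pitch',np.arctan(np.hypot(*c[:2])),'yaw',np.degrees(np.arctan2(c[1],c[0])), 'res',np.std(A@c-g[:,2]),'z at .65,.205',c@[.65,.205,1])
a=cv2.imread('pics/top1.png')[120:290,130:530];b=cv2.imread('pics/side1.png')[110:280,230:480]
cv2.imwrite('pics/c1.png',np.vstack([cv2.resize(a,(700,297)),cv2.resize(b,(430,292)) if 0 else cv2.copyMakeBorder(cv2.resize(b,(430,292)),0,0,0,270,0)]))
E
python3 m.py
```

```text
top all ((0.5849779844284058, -0.2006424069404602), (0.11754491180181503, 0.08255971968173981), 70.16063690185547)
upst 114 [ 0.5515 -0.1889  0.0336] [ 0.5509 -0.1893  0.0335] ((0.55202716588974, -0.18762388825416565), (0.11541706323623657, 0.011719771660864353), 70.24777221679688)
flange mean [ 0.5917 -0.2038  0.0015]
shingle plane [-0.2896 -0.0112  0.9571] pitch 0.29407048851658096 yaw 2.2164281102127736 ((0.6905418634414673, 0.2083025574684143), (0.08393297344446182, 0.1813460886478424), 2.439007520675659)
deck plane 2917 [ 0.3114  0.0132 -0.1357] pitch 0.30215646018889186 yaw 2.4331985876353293 res 0.00388708227781156 z at .65,.205 0.0694676438417644
side all ((0.592253565788269, -0.1884775161743164), (0.1531619280576706, 0.08092466741800308), 71.5998764038086)
upst 81 [ 0.554  -0.1924  0.0342] [ 0.5541 -0.1917  0.0343] ((0.5540738105773926, -0.19145187735557556), (0.11878041923046112, 0.00945513416081667), 68.35372161865234)
flange mean [ 0.5912 -0.2045  0.0026]
shingle plane [-0.286  -0.009   0.9582] pitch 0.2901628072803079 yaw 1.8032903903462063 ((0.694358229637146, 0.21292845904827118), (0.08629527688026428, 0.1979515552520752), 2.1501595973968506)
deck plane 1277 [ 0.3095  0.0133 -0.1342] pitch 0.3003765073831531 yaw 2.466029001603151 res 0.0030359427236923047 z at .65,.205 0.06963822400334291
```

View pics/c1.png

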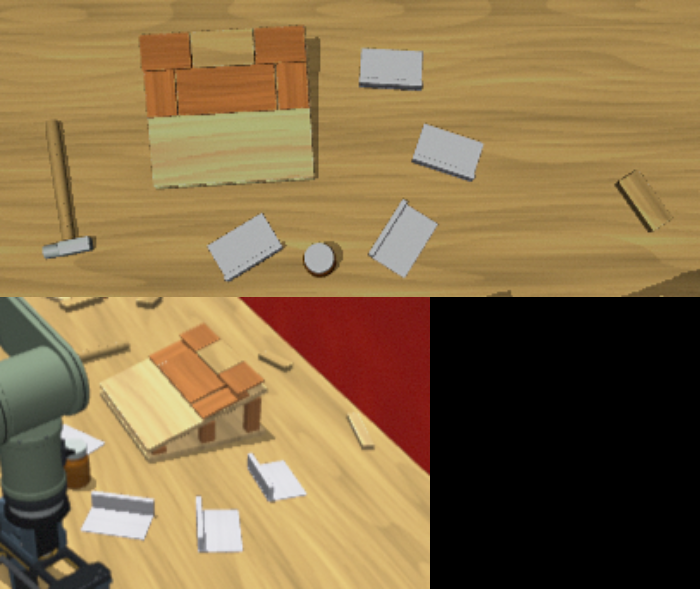

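View pics/top0.png

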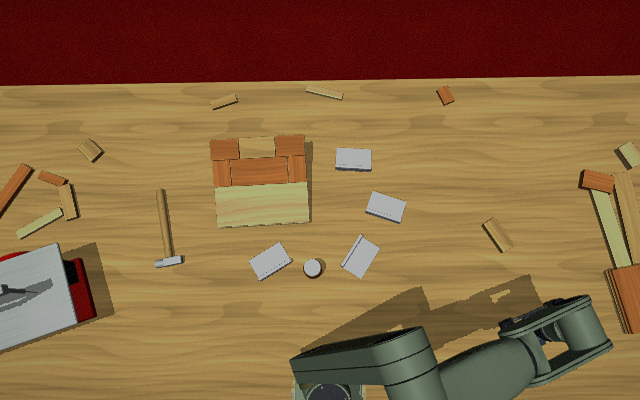

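```bash
cat >> h.py <<'E'
np.set_printoptions(precision=4,suppress=True)
def rot(s): return R.from_euler('xyz',s['eef_rot'],degrees=True)
def delta(pos,Rt,s=None):
    "shift in tool axes (before turning), and turn rotvec deg in tool axes"
    s=s or arm.get_state();r=rot(s)
    return r.inv().apply(np.array(pos)-s['tool_pos']),(r.inv()*Rt).as_rotvec(degrees=True)
def toolR(xdir_yaw,pitch=0.,flip=1):
    "tool frame holding flashing: tool y along flip*flashing x, tool z = -flashing z"
    F=R.from_euler('z',xdir_yaw,degrees=True)*R.from_euler('y',-pitch)
    M=F.as_matrix();z=-M[:,2];y=flip*M[:,0];x=np.cross(y,z)
    return R.from_matrix(np.c_[x,y,z])
E
python3 - <<'E'
from h import *
s=arm.get_state();print(s)
print(rot(s).as_matrix())
for f in(1,-1): print(f,delta([.5525,-.1905,.18],toolR(-20,0,f)))
E
```

```text
{'time_s': 1.4, 'joint_positions': array([-69.8423,  18.3117,  89.638 ,  -0.001 ,  72.0435,  -1.1485]), 'qd': array([-0.0116, -0.0817,  0.1329, -0.0292,  0.0829, -0.1177]), 'tau': array([ -0.    , -41.2356, -23.2226,   0.0727,   0.0379,  -0.    ]), 'tool_pos': array([ 0.2089, -0.5357,  0.236 ]), 'eef_rot': array([179.9932,   0.0011,  21.3065]), 'ft_force': array([-0.6813,  0.6706,  0.5763]), 'torque': array([0.0015, 0.0058, 0.0001]), 'gripper_force': 0.0, 'opening': 0.09095912139734827}
[[ 0.9317  0.3634  0.    ]
 [ 0.3634 -0.9316 -0.0001]
 [-0.      0.0001 -1.    ]]
1 (array([ 0.4456, -0.1968,  0.056 ]), array([  0.0059,   0.0039, -48.6935]))
-1 (array([ 0.4456, -0.1968,  0.056 ]), array([  0.0047,  -0.0072, 131.3065]))
```

```bash
python3 -m inch '{"steps":[[1,[0.05,-0.022,0],[0,0,0]],[1,[0.05,-0.022,0],[0,0,0]],[1,[0.05,-0.022,0],[0,0,0]],[1,[0.05,-0.022,0],[0,0,0]],[1,[0.05,-0.022,0],[0,0,0]]]}' && python3 -m inch '{"steps":[[1,[0.05,-0.022,0],[0,0,0]],[1,[0.05,-0.022,0],[0,0,0]],[1,[0.05,-0.022,0],[0,0,0]],[1,[0.045,-0.02,0],[0,0,0]]]}' && python3 -m inch '{"steps":[[1,[0,0,0],[0,0,-9.74]],[1,[0,0,0],[0,0,-9.74]],[1,[0,0,0],[0,0,-9.74]],[1,[0,0,0],[0,0,-9.74]],[1,[0,0,0],[0,0,-9.74]]]}'
python3 - <<'E'
from h import *
s=arm.get_state();print(s['joint_positions'],s['tool_pos'],delta([.5525,-.1905,.03],toolR(-20)))
p=arm.capture('side');w=cloud(p);save(p,'s2')
for t in arm.silhouettes(p,'flashing'): print(t['bbox'],np.nanmedian(w[t['pixels']],0))
p=arm.capture('top')
w=cloud(p)
for t in arm.silhouettes(p,'flashing'): print(t['bbox'],np.nanmedian(w[t['pixels']],0))
E
```

```text
time_s: 2.02
tool_pos: [0.403, -0.3411, 0.2362]
eef_rot: [180.0, -0.0, 21.3]
ft_force: [0.1, -1.0, 0.6]
opening: 0.091
gripper_force: 0.0
time_s: 2.52
tool_pos: [0.5535, -0.1899, 0.2361]
eef_rot: [180.0, -0.0, 21.3]
ft_force: [-0.1, -0.9, 0.6]
opening: 0.0914
gripper_force: 0.0
time_s: 3.15
tool_pos: [0.5523, -0.1914, 0.2359]
eef_rot: [180.0, 0.0, 70.3]
ft_force: [0.3, -0.2, -0.9]
opening: 0.0914
gripper_force: 0.0
[-20.2413  19.1775  88.3604  -0.0048  72.462   -0.5686] [ 0.5523 -0.1914  0.2359] (array([ 0.001 , -0.0001,  0.2059]), array([0.0001, 0.0046, 0.3287]))
[342.6, 224.3, 371.6, 260.9] [ 0.586  -0.2061  0.0033]
[374.5, 201.6, 405.6, 226.6] [ 0.7516 -0.1076  0.0043]
[251.9, 187.0, 291.9, 202.3] [0.4047 0.1885 0.0056]
[279.8, 223.5, 319.7, 251.5] [ 0.4281 -0.1038  0.0042]
[247.5, 243.9, 291.0, 282.3] [0.4105 0.1834 0.0022]
[335.6, 148.5, 372.3, 174.2] [ 0.7526 -0.0972  0.0025]
[338.8, 237.6, 363.2, 270.2] [ 0.426  -0.0851  0.0046]
```

```bash
python3 -m inch '{"steps":[[1,[0.001,0,0.05],[0,0,0]],[1,[0,0,0.05],[0,0,0]],[1,[0,0,0.05],[0,0,0]],[1,[0,0,0.04],[0,0,0]],[1,[0,0,0.017],[0,0,0]]]}' && python3 -m inch '{"steps":[[1,[0,0,0],[0,0,0]],[0,[0,0,0],[0,0,0]],[0,[0,0,0],[0,0,0]],[0,[0,0,0],[0,0,0]],[0,[0,0,0],[0,0,0]]]}'&& python3 -m inch '{"steps":[[0,[0,0,0],[0,0,0]],[0,[0,0,0],[0,0,0]],[0,[0,0,0],[0,0,0]],[0,[0,0,0],[0,0,0]],[0,[0,0,0],[0,0,0]]]}'
```

```text
time_s: 3.98
tool_pos: [0.5514, -0.1901, 0.0268]
eef_rot: [-179.8, 0.0, 69.9]
ft_force: [0.9, 0.1, 0.3]
opening: 0.0912
gripper_force: 0.0
time_s: 4.6
tool_pos: [0.5528, -0.1906, 0.0294]
eef_rot: [179.9, 0.0, 70.0]
ft_force: [-0.7, -0.4, -0.1]
opening: 0.0543
gripper_force: 0.0
time_s: 5.22
tool_pos: [0.5527, -0.1906, 0.0289]
eef_rot: [180.0, 0.0, 70.0]
ft_force: [0.4, 0.7, -1.0]
opening: 0.0095
gripper_force: 30.0
```

```bash
python3 -m inch '{"steps":[[0,[0,0,-0.03],[0,0,0]],[0,[0,0,-0.045],[0,0,0]],[0,[0,0,-0.045],[0,0,0]],[0,[0,0,-0.045],[0,0,0]],[0,[0,0,0],[0,0,0]]]}'
python3 - <<'E'
from h import *
O=np.array([.646,.2065,.072]);s=arm.get_state();print(s['tool_pos'],s['joint_positions'])
Rt=toolR(2.4,.3);M=R.from_euler('z',2.4,degrees=True)*R.from_euler('y',-.3)
T=O+M.apply([-.090,0,.029+.04]);print('target',T,delta(T,Rt))
d=T-s['tool_pos'];print('via at', d, 'yaw-only turn',delta(T,toolR(2.4))[1])
print('shift after full turn',Rt.inv().apply(d))
for n in('top','side'):
    p=arm.capture(n);save(p,n+'3');w=cloud(p)
    for t in arm.silhouettes(p,'flashing'):
        q=w[t['pixels']];q=q[q[:,2]>.1]
        if len(q)<30: continue
        l=rot(s).inv().apply(q-s['tool_pos'])
        print(n,t['bbox'],len(l),'tool-frame min/max',np.percentile(l,[1,50,99],axis=0).round(4).tolist())
E
```

```text
time_s: 5.85
tool_pos: [0.5545, -0.1912, 0.1978]
eef_rot: [179.5, 0.0, 70.0]
ft_force: [0.2, -0.1, -0.7]
opening: 0.0097
gripper_force: 30.0
[ 0.5545 -0.1912  0.1978] [-20.1473  20.5992  91.889   -0.0039  67.04    -0.1446]
target [0.5397 0.202  0.1113] (array([ 0.3645, -0.1491,  0.0853]), array([-16.5038,   3.4555, -22.213 ]))
via at [-0.0148  0.3933 -0.0865] yaw-only turn [  0.4648   0.0969 -22.4012]
shift after full turn [ 0.3935 -0.024   0.0831]
side [339.4, 181.3, 371.0, 212.5] 554 tool-frame min/max [[-0.0589, -0.0054, -0.0036], [-0.0098, 0.0363, 0.0308], [0.06, 0.0716, 0.0349]]
```

```bash
python3 -m inch '{"steps":[[0,[0,0,0],[0,0,-7.47]],[0,[0,0,0],[0,0,-7.47]],[0,[0,0,0],[0,0,-7.46]],[0,[0,0,0],[-8.6,0,0]],[0,[0,0,0],[-8.6,0,0]]]}' && python3 -m inch '{"steps":[[0,[0.03,-0.003,0],[0,0,0]],[0,[0.05,-0.003,0],[0,0,0]],[0,[0.05,-0.003,0],[0,0,0]],[0,[0.05,-0.003,0],[0,0,0]],[0,[0.05,-0.003,0],[0,0,0]]]}'&& python3 -m inch '{"steps":[[0,[0.05,-0.003,0],[0,0,0]],[0,[0.05,-0.003,0],[0,0,0]],[0,[0.04,-0.003,0],[0,0,0]],[0,[0.0235,0,0],[0,0,0]],[0,[0,0,0],[0,0,0]]]}'
cat > look.py <<'E'
from h import *
import sys
s=arm.get_state();print(s['tool_pos'],s['eef_rot'],s['joint_positions'],s['ft_force'])
r=rot(s)
for n in('top','side'):
    p=arm.capture(n);save(p,n+sys.argv[1]);w=cloud(p)
    for t in arm.silhouettes(p,'flashing'):
        q=w[t['pixels']];q=q[~np.isnan(q[:,0])]
        if np.median(q[:,1])<.1 or np.median(q[:,0])<.48: continue
        l=r.inv().apply(q-s['tool_pos'])
        print(n,t['bbox'],len(l),'flashing in tool:',np.percentile(l,[1,50,99],axis=0).round(4).tolist())
    for t in arm.silhouettes(p,'shingle')[:1]:
        q=w[t['pixels']];q=q[~np.isnan(q[:,0])];l=r.inv().apply(q-s['tool_pos'])
        print(n,'shingle in tool',np.percentile(l,[1,50,99],axis=0).round(4).tolist())
        b=cv2.minAreaRect((l[:,:2]*1000).astype('f4'));print('rect mm',b)
    for nm in('shingle_butt','deck','flashing_nose'):
        for t in arm.spot_point(p,nm)[:4]:
            c,v=np.round(t['pixel']).astype(int);x=r.inv().apply(w[v,c]-s['tool_pos'])
            if np.linalg.norm(x)<.2: print(n,nm,round(t['conf'],2),t['pixel'],x)
E
python3 look.py 4
```

```text
time_s: 6.68
tool_pos: [0.5522, -0.1901, 0.1921]
eef_rot: [162.7, -0.1, 92.4]
ft_force: [0.5, 0.5, -1.2]
opening: 0.0096
gripper_force: 30.0
time_s: 7.3
tool_pos: [0.5273, 0.0401, 0.1876]
eef_rot: [163.0, 0.0, 92.4]
ft_force: [0.8, 0.2, -1.0]
opening: 0.0097
gripper_force: 30.0
time_s: 7.92
tool_pos: [0.5122, 0.2028, 0.185]
eef_rot: [163.0, 0.1, 92.6]
ft_force: [-0.6, -0.8, -1.4]
opening: 0.0098
gripper_force: 30.0
[0.5122 0.2028 0.185 ] [162.9936   0.0799  92.5682] [ 23.9206  11.6689 109.0935  -8.9684  43.7165  26.9848] [-0.5898 -0.7527 -1.3905]
top [235.0, 195.7, 277.0, 225.9] 444 flashing in tool: [[-0.0569, -0.0073, -0.3069], [-0.0353, 0.0343, 0.0262], [0.0588, 0.0702, 0.149]]
top shingle in tool [[-0.0893, 0.1017, 0.1305], [-0.0006, 0.1439, 0.1391], [0.0872, 0.1853, 0.1483]]
rect mm ((-0.5564041137695312, 142.36976623535156), (88.0191879272461, 181.48321533203125), 89.5175552368164)
top shingle_butt 0.75 [261.8, 183.5] [-0.0076  0.1004  0.1431]
top deck 0.95 [260.4, 182.4] [-0.0029  0.1075  0.1333]
top flashing_nose 0.71 [256.2, 193.0] [-0.019   0.0857 -0.102 ]
side [287.9, 130.8, 320.9, 152.8] 407 flashing in tool: [[-0.0628, -0.0035, -0.01], [-0.0142, 0.0432, 0.025], [0.3789, 0.1501, 0.2395]]
side shingle in tool [[-0.0945, 0.1054, 0.1321], [-0.0117, 0.1466, 0.1385], [0.0782, 0.1883, 0.1454]]
rect mm ((-6.924964904785156, 147.52777099609375), (183.14161682128906, 85.9478759765625), 1.3919494152069092)
side shingle_butt 0.58 [330.6, 160.8] [-0.0045  0.1044  0.1435]
side deck 0.72 [331.3, 165.0] [-0.0191  0.0961  0.1494]
side flashing_nose 0.68 [278.8, 188.9] [ 0.0016 -0.1145  0.1549]
side flashing_nose 0.56 [315.4, 140.9] [-0.0192  0.0703  0.0246]
```

```bash
python3 -m inch '{"steps":[[0,[0,0,0.03],[0,0,0]],[0,[0,0,0.04],[0,0,0]],[0,[0,0,0.025],[0,0,0]],[0,[0,0,0],[0,0,0]],[0,[0,0,0],[0,0,0]]]}'
cat > ortho.py <<'E'
from h import *
import sys
zs,zf=float(sys.argv[2]),.026   # tool z of shingle top, flange top
s=arm.get_state();r=rot(s);print(s['tool_pos'],s['eef_rot'],s['ft_force'])
X=np.arange(-.125,.125,.0004);rows=[]
for n in('top','side'):
    p=arm.capture(n);save(p,n+sys.argv[1]);Tc=np.linalg.inv(p['world_from_camera'])
    for z,y0,y1 in((zs,.06,.13),(zf,-.01,.09)):
        Y=np.arange(y1,y0,-.0004);gx,gy=np.meshgrid(-X,Y)  # left of image = +tool x
        P=r.apply(np.stack([gx,gy,0*gx+z],-1).reshape(-1,3))+s['tool_pos']
        c=P@Tc[:3,:3].T+Tc[:3,3];uv=c@p['mtx'].T;uv=(uv[:,:2]/uv[:,2:]).reshape(gx.shape+(2,)).astype('f4')
        im=cv2.remap(p['pixels'],uv[...,0],uv[...,1],cv2.INTER_CUBIC)[...,::-1].copy()
        for k in range(-10,11,2):
            c0=int(round((.125-k/100)/.0004));cv2.line(im,(c0,0),(c0,3 if k else 12),(0,0,255),1)
        for k in range(0,14):
            q=int((y1-k/100)/.0004)
            if 0<=q<len(Y): cv2.line(im,(0,q),(6 if k%5 else 16,q),(255,0,0),1)
        rows.append(im)
a=np.vstack(rows[:2]);b=np.vstack(rows[2:])
cv2.imwrite('pics/o%s_top.png'%sys.argv[1],a);cv2.imwrite('pics/o%s_side.png'%sys.argv[1],b)
E
python3 ortho.py 5 0.043
```

```text
time_s: 9.15
tool_pos: [0.5418, 0.2031, 0.0971]
eef_rot: [162.7, -0.0, 92.4]
ft_force: [0.5, 0.3, -0.9]
opening: 0.01
gripper_force: 30.0
[0.5418 0.2031 0.0971] [162.7144  -0.0261  92.4024] [ 0.4594  0.3395 -0.8609]
```

View pics/o5_top.png

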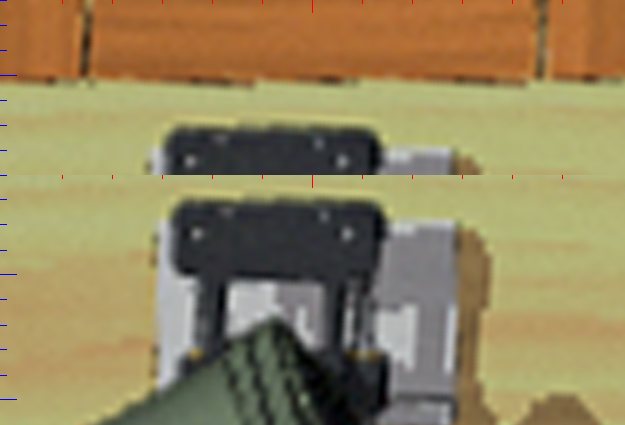

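View pics/o5_side.png

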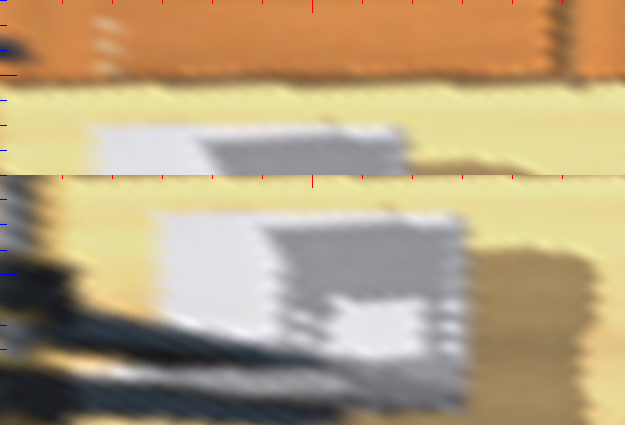

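```bash
python3 -m inch '{"steps":[[0,[-0.0024,0,0.01],[0,0,0]],[0,[0,0,0.01],[0,0,0]],[0,[0,0,0],[0,0,0]]]}'; python3 -m inch '{"steps":[[0,[0,0,0.002],[0,0,0]],[0,[0,0,0],[0,0,0]]]}';python3 -m inch '{"steps":[[0,[0,0,0.001],[0,0,0]],[0,[0,0,0],[0,0,0]]]}'
```

```text
time_s: 9.62
tool_pos: [0.5469, 0.2003, 0.0758]
eef_rot: [162.9, 0.0, 92.4]
ft_force: [-0.1, -0.8, -1.2]
opening: 0.0098
gripper_force: 30.0
time_s: 9.88
tool_pos: [0.548, 0.2008, 0.075]
eef_rot: [162.8, 0.0, 92.4]
ft_force: [0.3, -0.2, -1.5]
opening: 0.0102
gripper_force: 30.0
time_s: 10.12
tool_pos: [0.5482, 0.2008, 0.0742]
eef_rot: [162.8, 0.0, 92.4]
ft_force: [-0.7, 0.4, -1.1]
opening: 0.0098
gripper_force: 30.0
```

```bash
python3 -m inch '{"steps":[[0,[0,0,0.001],[0,0,0]],[0,[0,0,0],[0,0,0]]]}'; python3 -m inch '{"steps":[[0,[0,0,0.001],[0,0,0]],[0,[0,0,0],[0,0,0]]]}'
```

```text
time_s: 10.38
tool_pos: [0.5485, 0.2007, 0.0731]
eef_rot: [162.8, 0.0, 92.4]
ft_force: [0.1, -0.1, -1.9]
opening: 0.0099
gripper_force: 30.0
time_s: 10.62
tool_pos: [0.5488, 0.2007, 0.0721]
eef_rot: [162.8, 0.0, 92.4]
ft_force: [0.2, -0.3, -0.7]
opening: 0.0097
gripper_force: 30.0
```

```bash
python3 -m inch '{"steps":[[0,[0,0,0.001],[0,0,0]],[0,[0,0,0],[0,0,0]]]}'; python3 -m inch '{"steps":[[0,[0,0,0.001],[0,0,0]],[0,[0,0,0],[0,0,0]]]}'
```

```text
time_s: 10.88
tool_pos: [0.549, 0.2008, 0.0712]
eef_rot: [162.8, 0.0, 92.4]
ft_force: [-1.0, 0.1, -1.2]
opening: 0.0098
gripper_force: 30.0
time_s: 11.12
tool_pos: [0.5493, 0.2008, 0.0702]
eef_rot: [162.8, 0.0, 92.4]
ft_force: [-0.2, 0.7, -0.8]
opening: 0.0098
gripper_force: 30.0
```

```bash
python3 -m inch '{"steps":[[0,[0,0,0.001],[0,0,0]],[0,[0,0,0],[0,0,0]]]}'
```

```text
time_s: 11.38
tool_pos: [0.5496, 0.2008, 0.0696]
eef_rot: [162.8, 0.0, 92.4]
ft_force: [-1.8, -0.1, 2.5]
opening: 0.01
gripper_force: 30.0
```

```bash
python3 ortho.py 6 0.017 && python3 -c "
import cv2,numpy as np
a=cv2.imread('pics/o6_top.png');b=cv2.imread('pics/o6_side.png')
cv2.imwrite('pics/o6.png',np.vstack([a[:320],b[:270]]))"
```

```text
[0.5496 0.2008 0.0696] [162.7863   0.002   92.4004] [-1.7653 -0.0851  2.468 ]
```

View pics/o6.png

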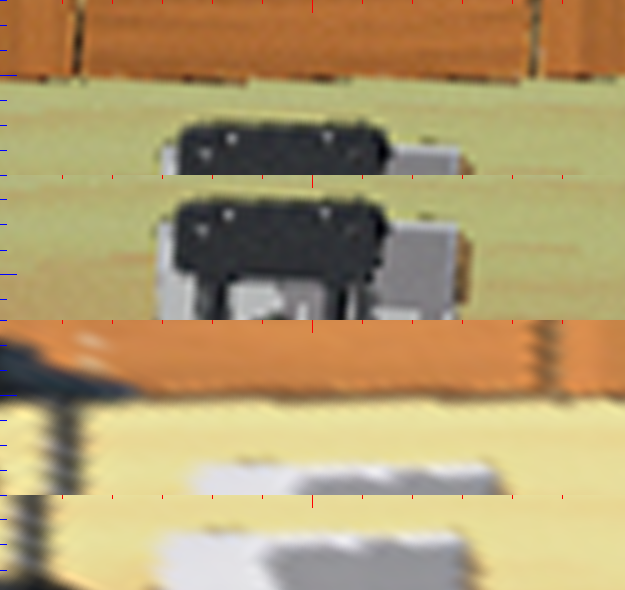

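```bash
cat > prof.py <<'E'
from h import *
import sys
def valley(v,a,b):
    x=np.arange(a,b);y=v[a:b];d=np.clip(np.median(y)-y-6,0,None);return (x*d).sum()/d.sum()
def edge(v,a,b):
    x=np.arange(a,b);g=np.abs(np.gradient(cv2.GaussianBlur(v[None].astype('f4'),(0,0),3)[0]))[a:b];k=g.argmax();i=slice(max(0,k-8),k+9);return (x[i]*g[i]).sum()/g[i].sum()
def fit(xs,ys):
    xs,ys=np.array(xs),np.array(ys)
    for _ in range(4):
        c=np.polyfit(xs,ys,1);e=np.abs(np.polyval(c,xs)-ys);k=e<=max(1,2*np.median(e));xs,ys=xs[k],ys[k]
    return np.degrees(np.arctan(c[0])),np.polyval(c,312)
N=sys.argv[1]
t=cv2.imread(f'pics/o{N}_top.png').astype(float);s=cv2.imread(f'pics/o{N}_side.png').astype(float)
v=t[5:60].mean(0).mean(1);l,r=valley(v,60,110),valley(v,510,565);print('top gaps',l,r,(l+r)/2)
v=t[235:290,:,0].mean(0);L,Rr=edge(t[260:330,:,0].mean(0),135,175),edge(v,440,480);print('top flash',L,Rr,(L+Rr)/2)
v=s[5:60].mean(0).mean(1);print('side right gap',valley(v,520,590))
v=s[230:290,:,0].mean(0);L,Rr=edge(v,130,190),edge(v,440,500);print('side flash',L,Rr,(L+Rr)/2)
for n,im,cs in(('top',t,list(range(400,445,3))),('side',s,list(range(180,450,6)))):
    print(n,'nose slope deg,row->y mm',(lambda q:(q[0],90-.4*(q[1]-175)))(fit(cs,[edge(im[:,c,0],195,250) for c in cs])))
    cs=list(range(100 if n=='top' else 160,530,6));print(n,'butt',(lambda q:(q[0],130-.4*q[1]))(fit(cs,[edge(im[:,c,1],60,100) for c in cs])))
E
python3 prof.py 5;echo; python3 prof.py 6
```

```text
top gaps 86.2732607059032 541.1153066000936 313.6942836529984
top flash 156.54238561575428 454.0698761857927 305.3061309007735
side right gap 559.8537347112303
side flash 156.95469168783202 465.06176512851374 311.0082284081729
top nose slope deg,row->y mm (np.float64(-0.25664379925442654), np.float64(72.67449463382638))
top butt (np.float64(0.6738781375405796), np.float64(96.74249298752622))
side nose slope deg,row->y mm (np.float64(-0.43358416775198616), np.float64(75.51241243861585))
side butt (np.float64(-0.149545763186458), np.float64(95.11786282487411))

top gaps 78.47926881623248 534.0699571855562 306.2746130008943
top flash 157.18187756388127 455.2781491362545 306.2300133500679
side right gap 544.5794685517897
side flash 160.90694982058673 458.9521775815266 309.9295637010567
top nose slope deg,row->y mm (np.float64(3.835972808477765), np.float64(74.77683852134071))
top butt (np.float64(0.5618696727388448), np.float64(97.31022811303157))
side nose slope deg,row->y mm (np.float64(3.467550059729452), np.float64(72.526314691218))
side butt (np.float64(-0.16428347534366608), np.float64(96.77406306251444))
```

```bash
python3 -m inch '{"steps":[[0,[0.0007,0.003,0.0005],[0,0,0]],[0,[0,0.003,0],[0,0,0]],[0,[0,0.003,0],[0,0,0]],[0,[0,0.003,0],[0,0,0]],[0,[0,0,0],[0,0,0]]]}'; python3 ortho.py 7 0.017 ; python3 prof.py 7; python3 -c "
import cv2,numpy as np
a=cv2.imread('pics/o7_top.png');b=cv2.imread('pics/o7_side.png')
cv2.imwrite('pics/o7.png',np.vstack([a[:320],b[:270]]))"
```

```text
time_s: 12.1
tool_pos: [0.5602, 0.2018, 0.0728]
eef_rot: [162.9, 0.0, 92.4]
ft_force: [-5.9, -0.7, 7.7]
opening: 0.0099
gripper_force: 30.0
[0.5602 0.2018 0.0728] [162.8846   0.0246  92.3795] [-5.9176 -0.6521  7.7208]
top gaps 76.9115906931118 534.2656441322421 305.58861741267697
top flash 157.5362349725408 456.3608495192126 306.9485422458767
side right gap 545.597040790585
side flash 154.06923886164597 485.08484001469367 319.57703943816983
top nose slope deg,row->y mm (np.float64(-5.271318573326749), np.float64(67.90891514451025))
top butt (np.float64(0.09819120013854497), np.float64(91.35515632027102))
side nose slope deg,row->y mm (np.float64(-0.3539861850217834), np.float64(74.9640359007593))
side butt (np.float64(0.032006658354220806), np.float64(92.62084938948124))
```

View pics/o7.png

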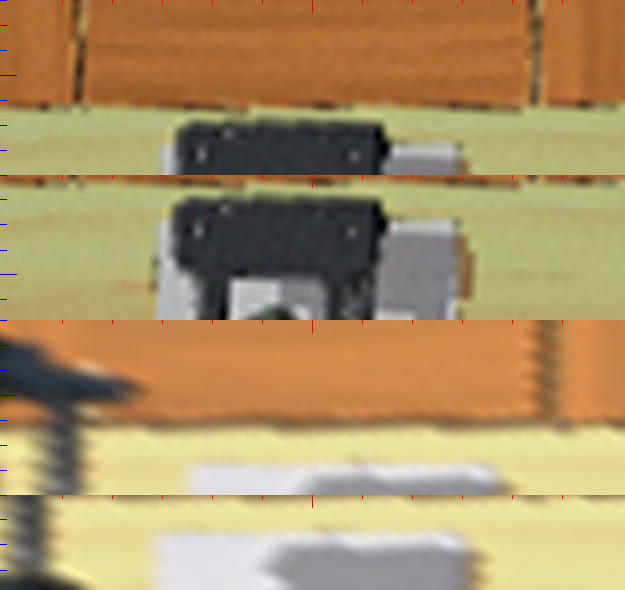

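```bash
python3 -m inch '{"steps":[[0,[0.0008,0.003,-0.0002],[0,0,0]],[0,[0,0.003,0],[0,0,0]],[0,[0,0.003,0],[0,0,0]],[0,[0,0.002,0],[0,0,0]],[0,[0,0,0],[0,0,0]]]}'; python3 -m inch '{"steps":[[0,[0,0.003,0],[0,0,0]],[0,[0,0.003,0],[0,0,0]],[0,[0,0.003,0],[0,0,0]],[0,[0,0.001,0],[0,0,0]],[0,[0,0,0],[0,0,0]]]}'
```

```text
time_s: 12.82
tool_pos: [0.5709, 0.2031, 0.0761]
eef_rot: [162.9, 0.0, 92.4]
ft_force: [-5.3, 0.6, 6.5]
opening: 0.0101
gripper_force: 30.0
time_s: 13.45
tool_pos: [0.58, 0.2035, 0.079]
eef_rot: [162.9, 0.0, 92.4]
ft_force: [-5.6, 0.2, 6.5]
opening: 0.01
gripper_force: 30.0
```

```bash
python3 -m inch '{"steps":[[0,[0,0.003,0],[0,0,0]],[0,[0,0.003,0],[0,0,0]],[0,[0,0.003,0],[0,0,0]],[0,[0,0.003,0],[0,0,0]],[0,[0,0.003,0],[0,0,0]]]}'; python3 -m inch '{"steps":[[0,[0,0,0],[0,0,0]]]}';python3 ortho.py 8 0.017 ; python3 prof.py 8 2>&1|head -5; python3 -c "
import cv2,numpy as np
a=cv2.imread('pics/o8_top.png');b=cv2.imread('pics/o8_side.png')
c=cv2.imread('pics/side8.png')[110:200,270:400]
cv2.imwrite('pics/o8.png',np.vstack([a[:175],b[:175],cv2.copyMakeBorder(cv2.resize(c,(325,225)),0,0,0,300,0)]))"
```

```text
time_s: 14.08
tool_pos: [0.5944, 0.2041, 0.0834]
eef_rot: [162.9, 0.0, 92.4]
ft_force: [-6.9, -0.5, 5.4]
opening: 0.0096
gripper_force: 30.0
time_s: 14.2
tool_pos: [0.5951, 0.2042, 0.0836]
eef_rot: [162.8, 0.0, 92.4]
ft_force: [-4.4, 0.2, 5.5]
opening: 0.01
gripper_force: 30.0
[0.5951 0.2042 0.0836] [162.8347   0.0063  92.3911] [-4.3554  0.1691  5.5133]
top gaps 79.68000458610412 537.3632142857143 308.5216094359092
top flash 157.76600809699374 470.5098220415478 314.1379150692708
side right gap 548.3900605777245
side flash 159.80482546333647 461.77168053514464 310.78825299924057
top nose slope deg,row->y mm (np.float64(6.031399771868023), np.float64(73.48139508030866))
```

View pics/o8.png

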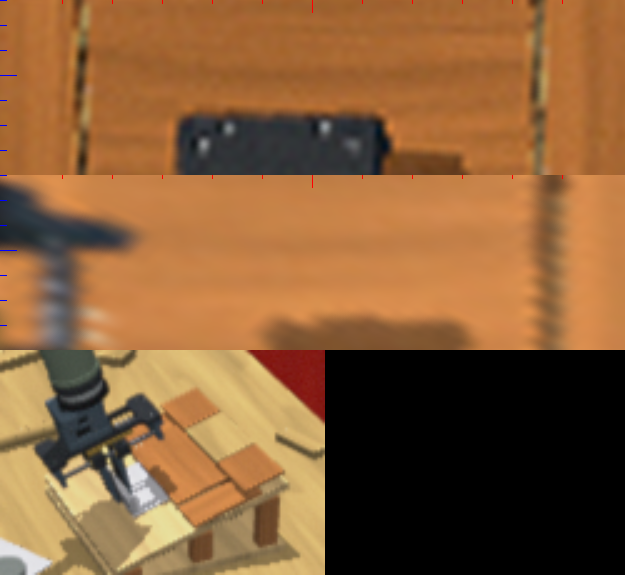

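```bash
sed -e 's/(zs,.06,.13),(zf,-.01,.09)/(zs,.02,.10),(zf,-.01,.07)/' -e 's/pics\/o%s/pics\/q%s/g' -e 's/k in range(0,14)/k in range(-1,11)/' ortho.py > ortho2.py
cat > fin.py <<'E'
from h import *
import sys
s=arm.get_state();r=rot(s)
for n in('top','side'):
    p=arm.capture(n);l=r.inv().apply((cloud(p).reshape(-1,3)-s['tool_pos']));
    def med(xa,xb,ya,yb):
        k=(l[:,0]>xa)&(l[:,0]<xb)&(l[:,1]>ya)&(l[:,1]<yb)&(abs(l[:,2]-.02)<.02);return np.median(l[k,2]).round(4),k.sum()
    y=float(sys.argv[1]) # butt y
    print(n,'shingle low/high z',med(-.085,.085,y+.006,y+.02),med(-.085,.085,y+.05,y+.08),'fixed right low/high',med(-.14,-.1,y+.006,y+.02),med(-.14,-.1,y+.05,y+.08))
E
python3 ortho2.py 8 0.017; python3 fin.py .051; python3 -c "
import cv2,numpy as np
a=cv2.imread('pics/q8_top.png');b=cv2.imread('pics/q8_side.png')
print(a.shape);cv2.imwrite('pics/q8.png',np.vstack([a[:200],b[:390]]))"
```

```text
[0.595  0.2042 0.0836] [162.8279   0.0039  92.3926] [-4.8529 -0.0933  5.6211]
top shingle low/high z (np.float64(0.0175), np.int64(120)) (np.float64(0.0181), np.int64(505)) fixed right low/high (np.float64(0.0234), np.int64(54)) (np.float64(0.0233), np.int64(117))
side shingle low/high z (np.float64(0.018), np.int64(98)) (np.float64(0.0176), np.int64(211)) fixed right low/high (np.float64(0.0234), np.int64(25)) (np.float64(0.0232), np.int64(58))
(400, 625, 3)
```

View pics/q8.png

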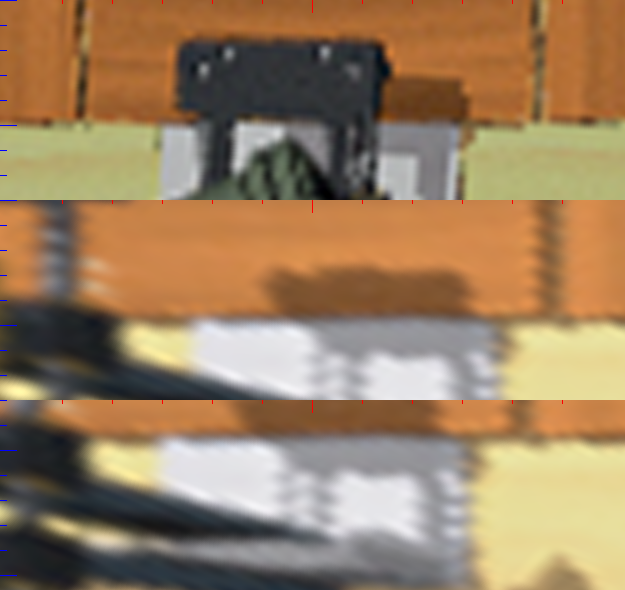

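```bash
python3 -m inch '{"steps":[[0,[0,0.003,0],[0,0,0]],[0,[0,0.003,0],[0,0,0]],[0,[0,0.0025,0],[0,0,0]],[0,[0,0,0.0002],[0,0,0]],[0,[0,0,0],[0,0,0]]]}'; python3 -m inch '{"steps":[[0,[0,0,0],[0,0,0]],[0,[0,0,0],[0,0,0]]]}'; python3 ortho2.py 9 .017; python3 fin.py .043; python3 -c "
import cv2,numpy as np
a=cv2.imread('pics/q9_top.png');b=cv2.imread('pics/q9_side.png')
cv2.imwrite('pics/q9.png',np.vstack([a[:200],b[:390]]))
from h import *
import json
n=np.array([-.2955,-.0124,.955]);u=np.array([.955,.04,.2955])
f=[]
for i in range(6):
    arm.capture('top');f.append(arm.get_state()['ft_force'])
f=np.mean(f,0);print(f,f@n,f@u)"
```

```text
time_s: 15.12
tool_pos: [0.6029, 0.2046, 0.0861]
eef_rot: [162.9, 0.0, 92.4]
ft_force: [-6.0, -1.2, 6.3]
opening: 0.0095
gripper_force: 30.0
time_s: 15.38
tool_pos: [0.6029, 0.2045, 0.0861]
eef_rot: [162.9, 0.0, 92.4]
ft_force: [-5.8, -0.6, 7.5]
opening: 0.0099
gripper_force: 30.0
[0.6029 0.2045 0.0861] [162.8516   0.0081  92.3856] [-5.779  -0.5844  7.5111]
top shingle low/high z (np.float64(0.0176), np.int64(143)) (np.float64(0.0179), np.int64(503)) fixed right low/high (np.float64(0.0232), np.int64(53)) (np.float64(0.0236), np.int64(117))
side shingle low/high z (np.float64(0.0185), np.int64(98)) (np.float64(0.0178), np.int64(205)) fixed right low/high (np.float64(0.0225), np.int64(31)) (np.float64(0.0232), np.int64(59))
[-5.9349 -0.6869  6.9779] 8.426179919282319 -3.6333173744909995
```

View pics/q9.png

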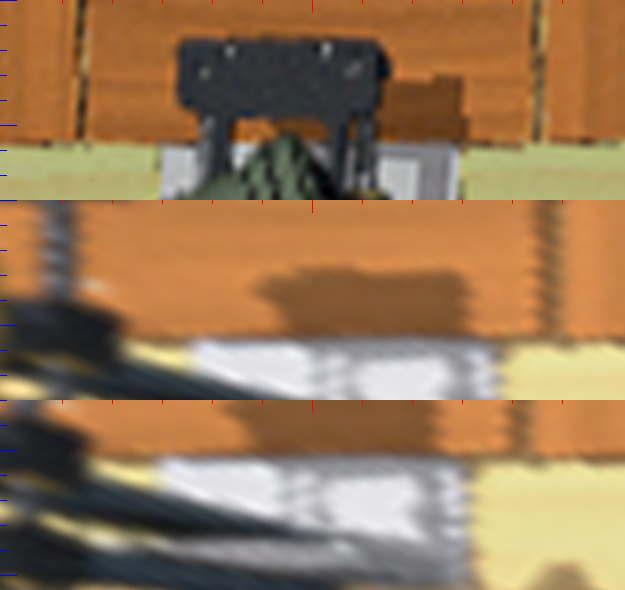

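```bash
python3 -c "
from station import arm
print(arm.get_state()['ft_force']);print(arm.sign_off())"
```

```text
[-5.82459565 -1.21413984  7.47549413]
the job is handed in; nothing more can be done
None
```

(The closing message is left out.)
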